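# Zero check: hold the clear reference cell in the beam of the transmission meter

## Robot

A 7-joint arm with a two-finger parallel gripper is mounted at the origin on a cart in front of the work surface, level with it; the furniture and walls round the work are solid. World frame = base frame: x ahead of the robot, y to its left, z up, the work surface at z = 0. Lengths are in m, angles in rad, forces in N, time in s.
With the tool pointing down it reaches from about 0.425 to 0.925 m from the base axis. Payload 6.8 kg.
Tool frame: the origin (TCP) lies on the mounting face of the last link; the fingertips stand 173 mm ahead of it and the grasp point (between the pads) lies 155 mm ahead of it; z points along the fingers, y is the line along which they close (so a half turn about z gives the same grasp; the last joint's range is limited). The gripper opens to 85 mm and grips with 20 to 120 N. Pads are 22 mm wide; open, the fingers measure 114 mm over their backs; the gripper's body (76 mm by 85 mm) begins 54 mm behind the grasp point. The pads swing forward as they close: fully open they stand 13 mm farther back than shut.
Start: joints at [-1.411, 0.477, 0.022, 1.555, -0.011, 1.109, -0.083], TCP at [0.179, 0.651, 0.405] pointing down, gripper open.
Joint ranges: [-2.96, 2.96], [-0.34, 2.1], [-1.41, 1.46], [0.24, 2.44], [-1.37, 4.51], [0.17, 1.92], [-2.96, 2.96]. Speed limits (rad/s): [2.39, 2.39, 3.14, 3.14, 3.14, 3.14, 3.14].

## Interface

Orientations are given as a unit quaternion [w, x, y, z].
In Python, from station import bot gives the robot as it stands. The module is installed in compiled form; this text tells all that it offers.
- The arm moves only by the shell command python3 -m pendant 'ROWS' [FORCE]. ROWS is JSON, a list of rows, each a list of 5 numbers: the finger opening in m, from 0 to 0.0854, then the shift along the tool's x, y, z in m, then the turn about the tool's z in degrees. In form: [[jaw, x, y, z, yaw], ...]. A call has 1 to 12 rows; each row shifts and turns the commanded pose from where the row before left it, along the tool's axes as they then stand; what a row does not reach is not made up. A row lasts 1/12 s, in which the tool goes at most 41.7 mm and 7.16 degrees, less where a joint would pass 70% of its speed; a pose out of reach is approached as far as the arm can. A call with a gripper value outside its range is refused whole. The fingers move at their own pace and stop on an object; FORCE is the grip in N (left out, the last holds). Time passes only in rows, so rows that do not move let the fingers close. It gives the time, the measured TCP pose, the force, the opening and the grip force at its end, in the units of the state.
- bot.get_obs(): the state, without advancing time (a new reading comes with each control period).
- bot.read_camera(name): name is "scene" or "top"; returns (picture, depth): 480x640x3 uint8, blue, green, red; 480x640 float32, m along the optical axis (not along the pixel's ray), 0 where there is no reading.
- bot.camera_model(name): a dict with "intrinsics" (3x3 intrinsics, pixels), "R" (3x3) and "t" (3): a world point X has camera coordinates R X + t. Camera axes: x right, y down, z forward; pixel columns grow to the right and rows downward; lengths in m; the calibration is good to about 2 mm. A picture is of the moment at which its call begins. camera_model takes no time and is no camera call.
- bot.hand_in(): hands the job in; it is judged then, once.
Trained networks look in the newest picture that a camera, given by its name, has taken for a name from the list of things; names that differ only in an ending like _2 or _b are one class to them, and where a whole thing is asked for, a point or a joint stands for the part that bears it (a point fixed in the world has none). Each returns a list of dicts, best first, with "score" (0 to 1); they miss things now and then, are a little off and sometimes report something else, mostly with a low value. They report only what shows in the picture. A call takes as long as a camera call.
- bot.boxes_of(name, camera): "at" ([column, row] in pixels, amid what is visible of it).
- bot.trace(name, camera): "mask" (480x640 bool, what is visible of it) and "at" ([column, row] in pixels, amid what is visible of it).
- bot.pinpoint(name, camera): "at" ([column, row] in pixels: a listed point, or the origin of a listed thing).
The state is a dict: "t": time; "q": joint angles; "joint_vel": joint speeds; "joint_torque": joint torques, N m; "eef_pos": TCP position; "tool_rot": TCP orientation; "contact_force": force on the tool from outside, world axes, zero at the start; "torque": the same for the moment, N m; "gripper_width": opening from 0.0 (shut) to 1.0 (fully open); "grasp_force": force on a finger pad.
Only numpy, scipy, OpenCV 4.12 (cv2) and the standard library are available. Lean on these libraries where they do the work, as an engineer would, in place of code of your own. Each camera call takes 0.05 s, during which the arm holds its last target. There are 200 camera calls.

## Task

For the zero check of the transmission meter, lever up the tight lid of the cell case with the blade of the orange opening tool in its front notch (not with the fingers), open the lid right up so it stays open, and lay the tool back flat on the worktop. Then take out the clear reference cell with the blue stopper, gripping it only by its two frosted faces (never its clear windows or stopper), and finish holding it, upright and still, midway between the meter's two towers and clear of the meter, with the light beam going squarely through the middle of its windows; do not put it down or let go. Leave the other two cells in their pockets and do not disturb the loupe or the tweezers.

Things in the scene. Friction and masses are not known exactly. Their poses are not given: they have to be found in the camera images.
- cell_case: cell case, fixed: dark base 96 (x) x 136 (y) x 24 mm high, walls 4 mm, clear lid with blue rim, 66 mm high when shut. Origin: centre of underside; x from the front (notch, robot side) to the hinge at the back, z up. Grey insert, top at 20 mm, has three 15 mm square pockets at x = 0, y = -36, 0, +36 mm, floor at 6 mm; a cell stands in each, in any order, square to the case.
- case_notch (a point): centre of the pry notch in the base's front wall, on the front face (case x = -48 mm), 17.5 mm above the worktop; axes as the case. The notch is 20 mm wide (y), reaches from 11 mm above the worktop to the lid's lower edge at 24 mm, and goes through the 4 mm wall into free space, so a blade can go in about 20 mm.
- case_hinge (a point): middle of the lid's hinge line, at the back of the case, 24 mm above the worktop; the hinge line runs along the case's y. Axes as the case.
- case_lid (a joint): opening angle of the lid, rad: 0 shut, 1.57 upright, 1.85 stop. The hinge is stiff (0.16 N m friction) and the 110 g lid stays where it is left; lifting the front rim takes 2 to 3 N. The lid is a hollow cover 42 mm deep with 4 mm walls and a 3 mm roof.
- lid_rim (a point): middle of the lid's lower front edge, 96 mm from the hinge line; just above the notch when shut.
- pry_tool: loose opening tool, 40 g, lying flat: orange ribbed handle 85 (x) x 14 (y) x 12 mm high; steel blade 9 mm wide, 3 mm thick (2 mm at the end), runs along +x from the handle at half its height, 6 mm above the underside. Origin: centre of the handle's underside; x towards the blade tip, z up.
- pry_tip (a point): tip of the opening tool's blade, 103 mm along the tool's x from its origin and 6 mm above its underside.
- ref_cell: reference cell: loose sealed cell 12.5 x 12.5 x 45 mm of pale clear glass, blue stopper, about 21 g, upright in one case pocket. Origin: centre of underside; z up; frosted white faces look along its +x and -x (12.5 mm apart), clear windows along +y and -y. Axes parallel to the case's. From 14 mm above its underside it stands free of the insert, from 18 mm above the case walls.
- ref_cell_optic (a point): point on the reference cell's axis, 15 mm above its underside, through which the beam should go. Axes as the cell.
- ref_cell_windows: the two clear windows of the reference cell, each 9.5 mm wide and from 4 to 42 mm above its underside; same origin and axes as the cell. Their edges lie 1 mm or more inside the frosted faces.
- ref_cell_stopper: the blue stopper on the reference cell, 8.4 mm in diameter and 7.5 mm high, from 45 to 52.5 mm above the cell's underside (2 mm inside the frosted faces on each side). Origin: its lower end.
- amber_cell: bystander cell of the same size and make, amber glass with a yellow stopper, in another pocket. Origin: centre of its underside.
- grey_cell: bystander cell of the same size and make, dark grey glass with a red stopper, in another pocket. Origin: centre of its underside.
- meter: transmission meter, fixed: light grey base 90 (x) x 146 (y) x 34 mm high, display on its front (-x), two towers 62 x 34 mm, 112 mm high, at y = -55 and +55 mm. Black lens barrels stick out of the towers to y = -32.5 and +32.5 mm: a gap of 65 mm. Origin: centre of underside; z up.
- meter_beam (a point): middle of the light beam, half way between the two lenses, 85 mm above the worktop; the beam, 4 mm thick, runs along this point's y (the meter's y) and z is up.
- loupe: bystander: black eye loupe, 34 mm in diameter and height, standing behind the work. Origin: centre of its underside.
- tweezers: bystander: steel tweezers, 11 x 122 x 9 mm, lying behind the work. Origin: centre of its underside.

How it is judged:
By the outcome, as a careful person would: the job done as asked, in the order asked, and still so for the second after the job is handed in, while the arm keeps its last pose, push and grip.
It also fails if it takes over 58 s, if anything falls off the work surface, if the arm or the gripper's body presses on something with over 40 N, if the wrist force passes 120 N, or if a joint passes its speed limit or range.

## Working session

There is one attempt and no reset: what is moved stays moved. The work goes in short steps, Python scripts to look and compute and a shell command to move; the robot and the scene stay as the last step left them, time stands still between calls to the robot, and variables do not carry over. Pictures are saved under pics/ and viewed, at most 10 in all, crops included, and the job is handed in when it is done.

```bash
mkdir -p pics
cat > h.py <<'E'
import numpy as np, cv2
from station import bot
from scipy.spatial.transform import Rotation as Ro
def cam(n):
    m=bot.camera_model(n); return np.array(m["intrinsics"]),np.array(m["R"]),np.array(m["t"])
def at_z(n,px,z):
    K,R,t=cam(n); d=R.T@np.linalg.solve(K,[px[0],px[1],1]); c=-R.T@t
    return c+d*(z-c[2])/d[2]
def proj(n,X):
    K,R,t=cam(n); p=K@(R@np.asarray(X,float)+t); return p[:2]/p[2]
def tri(p1,p2):
    Ps=[cam(n)[0]@np.c_[cam(n)[1],cam(n)[2]] for n in("scene","top")]
    X=cv2.triangulatePoints(Ps[0],Ps[1],np.array(p1,float).reshape(2,1),np.array(p2,float).reshape(2,1)); return (X[:3]/X[3]).ravel()
def tcp():
    o=bot.get_obs(); q=o["tool_rot"]; return np.array(o["eef_pos"]),Ro.from_quat([q[1],q[2],q[3],q[0]])
E
python3 - <<'E'
from h import *
for n in("scene","top"):
    im,d=bot.read_camera(n); cv2.imwrite(f"pics/{n}0.png",im)
    K,R,t=cam(n); print(n,-R.T@t,R[2])
names=dict(case_notch=.0175,case_hinge=.024,lid_rim=.024,pry_tool=0,pry_tip=.006,ref_cell=.006,ref_cell_stopper=.051,amber_cell=.006,grey_cell=.006,meter=0,meter_beam=.085,loupe=0,tweezers=0,cell_case=0)
for k,z in names.items():
    for n in("scene","top"):
        r=bot.pinpoint(k,n)[:2]
        print(k,n,[(round(a["score"],2),np.round(a["at"]).tolist(),at_z(n,a["at"],z)[:2].round(4).tolist()) for a in r])
o=bot.get_obs();print(o["t"],o["eef_pos"],tcp()[1].as_matrix().round(3).tolist())
E
```

```text
scene [ 0.07423186 -0.02911831  0.69957796] [ 0.61818891  0.28695079 -0.73177983]
top [0.44045972 0.2372325  0.93316929] [ 0.15029253 -0.02243309 -0.98838703]
case_notch scene [(0.74, [232.0, 299.0], [0.4584, 0.3134])]
case_notch top [(0.67, [271.0, 300.0], [0.4576, 0.3176])]
case_hinge scene []
case_hinge top [(0.84, [261.0, 256.0], [0.546, 0.3386])]
lid_rim scene [(0.76, [231.0, 300.0], [0.4509, 0.3096]), (0.42, [232.0, 299.0], [0.4545, 0.3096])]
lid_rim top [(0.95, [269.0, 300.0], [0.4573, 0.3204])]
pry_tool scene [(0.86, [316.0, 364.0], [0.4163, 0.135])]
pry_tool top [(0.65, [357.0, 325.0], [0.4088, 0.1407])]
pry_tip scene [(0.85, [339.0, 310.0], [0.5211, 0.1411])]
pry_tip top [(0.88, [356.0, 275.0], [0.51, 0.1445]), (0.69, [271.0, 298.0], [0.4619, 0.3183])]
ref_cell scene [(0.55, [314.0, 365.0], [0.4112, 0.1367])]
ref_cell top [(0.55, [381.0, 203.0], [0.6642, 0.0898])]
ref_cell_stopper scene []
ref_cell_stopper top []
amber_cell scene [(0.73, [329.0, 216.0], [0.722, 0.2505])]
amber_cell top []
grey_cell scene [(0.25, [264.0, 209.0], [0.6844, 0.3774])]
grey_cell top []
meter scene [(0.79, [397.0, 266.0], [0.6598, 0.0833])]
meter top [(0.94, [382.0, 206.0], [0.6599, 0.0874])]
meter_beam scene [(0.57, [402.0, 237.0], [0.6536, 0.0832])]
meter_beam top [(0.62, [388.0, 198.0], [0.6565, 0.0879])]
loupe scene [(0.6, [325.0, 216.0], [0.7244, 0.2604])]
loupe top [(0.82, [301.0, 178.0], [0.7179, 0.2603])]
tweezers scene [(0.52, [265.0, 209.0], [0.6918, 0.3806])]
tweezers top [(0.53, [246.0, 188.0], [0.6953, 0.3781])]
cell_case scene [(0.81, [240.0, 284.0], [0.5011, 0.3263])]
cell_case top [(0.76, [265.0, 279.0], [0.5004, 0.3318])]
1.5 [0.17858479 0.65096098 0.40466849] [[-0.964, 0.265, -0.0], [0.265, 0.964, -0.0], [0.0, -0.0, -1.0]]
```

View images.

View pics/scene0.png

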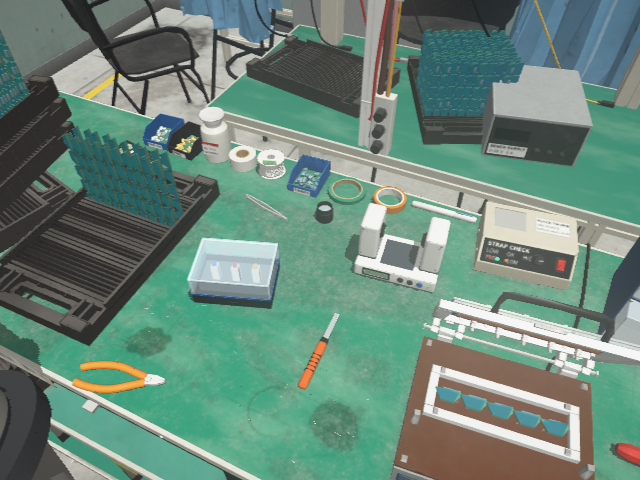

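View pics/top0.png

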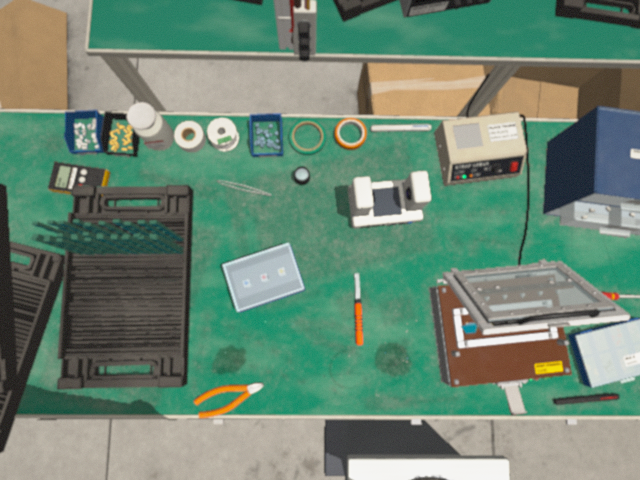

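The scene view shows the case with its three cells at (235,270), the tool at (318,350), the meter at (402,245), the loupe at (324,212) and the tweezers at (266,207). The network positions agree with both pictures. Next I fit the yaws by silhouette.

```bash
cat > fit.py <<'E'
from h import *
from scipy.optimize import minimize
def box(cx,cy,z0,z1,sx,sy):
    return np.array([[cx+a*sx/2,cy+b*sy/2,z] for a in(-1,1) for b in(-1,1) for z in(z0,z1)])
PARTS=dict(cell_case=[box(0,0,0,.066,.096,.136)],
 meter=[box(0,0,0,.034,.09,.146),box(0,-.055,0,.112,.062,.034),box(0,.055,0,.112,.062,.034)],
 pry_tool=[box(0,0,0,.012,.085,.014),box(.07275,0,.0045,.0075,.0605,.009)])
def sil(n,parts,p):
    c,s=np.cos(p[2]),np.sin(p[2]); A=np.array([[c,-s,0],[s,c,0],[0,0,1]]); m=np.zeros((1920,2560),np.uint8)
    for b in parts:
        px=np.array([proj(n,A@v+[p[0],p[1],0]) for v in b])*4+1.5
        cv2.fillConvexPoly(m,cv2.convexHull(px.astype(np.float32)).round().astype(np.int32),1)
    return cv2.resize(m.astype(np.float32),(640,480),interpolation=cv2.INTER_AREA)
def fit(name,p0,cams=("scene","top")):
    M={}
    for n in cams:
        r=bot.trace(name,n)
        if r: M[n]=r[0]["mask"].astype(np.float32); print(name,n,round(r[0]["score"],2),r[0]["mask"].sum())
    f=lambda p,cs=M: sum(1-np.minimum(sil(n,PARTS[name],p),M[n]).sum()/np.maximum(sil(n,PARTS[name],p),M[n]).sum() for n in cs)
    for cs in [[n] for n in M]+[list(M)]:
        r=minimize(f,p0,args=(cs,),method="Nelder-Mead",options=dict(initial_simplex=np.array(p0)+np.array([[0,0,0],[.01,0,0],[0,.01,0],[0,0,.12]]),xatol=1e-4,fatol=1e-4,maxiter=90))
        print(name,cs,r.x.round(4),np.degrees(r.x[2]).round(2),round(r.fun,3))
E
cat > f1.py <<'E'
from fit import *
fit("cell_case",[.501,.33,.24]); fit("meter",[.66,.086,.1]); fit("pry_tool",[.41,.138,.04])
print(bot.get_obs()["t"])
E
python3 f1.py
```

```text
cell_case scene 0.57 5502
cell_case top 0.84 3592
cell_case ['scene'] [0.5017 0.329  0.3283] 18.81 0.034
cell_case ['top'] [0.5025 0.3289 0.34  ] 19.48 0.023Traceback (most recent call last):
  File "f1.py", line 2, in <module>
    fit("cell_case",[.501,.33,.24]); fit("meter",[.66,.086,.1]); fit("pry_tool",[.41,.138,.04])
    ~~~^^^^^^^^^^^^^^^^^^^^^^^^^^^^
  File "fit.py", line 21, in fit
    r=minimize(f,p0,args=(cs,),method="Nelder-Mead",options=dict(initial_simplex=np.array(p0)+np.array([[0,0,0],[.01,0,0],[0,.01,0],[0,0,.12]]),xatol=1e-4,fatol=1e-4,maxiter=90))
    res = _minimize_neldermead(fun, x0, args, callback, bounds=bounds,
                               **options)
    fxr = func(xr)
    fx = function(np.copy(x), *(wrapper_args + args))
  File "fit.py", line 19, in <lambda>
    f=lambda p,cs=M: sum(1-np.minimum(sil(n,PARTS[name],p),M[n]).sum()/np.maximum(sil(n,PARTS[name],p),M[n]).sum() for n in cs)
                     ~~~^^^^^^^^^^^^^^^^^^^^^^^^^^^^^^^^^^^^^^^^^^^^^^^^^^^^^^^^^^^^^^^^^^^^^^^^^^^^^^^^^^^^^^^^^^^^^^^^^^^^^^^
  File "fit.py", line 19, in <genexpr>
    f=lambda p,cs=M: sum(1-np.minimum(sil(n,PARTS[name],p),M[n]).sum()/np.maximum(sil(n,PARTS[name],p),M[n]).sum() for n in cs)
                                                                                  ~~~^^^^^^^^^^^^^^^^^
  File "fit.py", line 11, in sil
    px=np.array([proj(n,A@v+[p[0],p[1],0]) for v in b])*4+1.5
                 ~~~~^^^^^^^^^^^^^^^^^^^^^
  File "h.py", line 10, in proj
    K,R,t=cam(n); p=K@(R@np.asarray(X,float)+t); return p[:2]/p[2]
          ~~~^^^
  File "h.py", line 5, in cam
    m=bot.camera_model(n); return np.array(m["intrinsics"]),np.array(m["R"]),np.array(m["t"])
ValueError: time passes only in moves, steps and waits
```

```bash
sed -i 's/^def cam/import functools\n@functools.cache\ndef cam/' h.py
sed -i 's/fit("cell_case",\[.501,.33,.24\]); //' f1.py; python3 f1.py
```

```text
meter scene 0.77 5117
meter top 0.73 3583
meter ['scene'] [0.664  0.0842 0.1237] 7.09 0.056
meter ['top'] [0.6636 0.0845 0.1195] 6.85 0.07
meter ['scene', 'top'] [0.6639 0.084  0.1219] 6.99 0.127
pry_tool scene 0.59 672
pry_tool top 0.78 448
pry_tool ['scene'] [0.4138 0.1383 0.032 ] 1.84 0.139
pry_tool ['top'] [0.4146 0.1396 0.0266] 1.52 0.113
pry_tool ['scene', 'top'] [0.4145 0.1387 0.0354] 2.03 0.27
1.8
```

```bash
cat > rel.py <<'E'
# usage: rel.py x y z alpha_deg : yaw first, then shift in the target tool frame (tool pointing down)
import sys; from h import *
x,y,z,a=map(float,sys.argv[1:]); p,R=tcp(); M=R.as_matrix(); a0=np.degrees(np.arctan2(M[1,0],M[0,0]))
c,s=np.cos(np.radians(a)),np.sin(np.radians(a)); d=np.array([x,y,z])-p
o=bot.get_obs()
print("t",round(o["t"],2),"at",p.round(4),"alpha",a0.round(2),"tilt",M[2].round(3),"F",np.round(o["contact_force"],1),"w",round(o["gripper_width"],3),"g",round(o["grasp_force"],1))
print("yaw",round(-((a-a0+180)%360-180),2),"shift mm",(1000*np.array([c*d[0]+s*d[1],s*d[0]-c*d[1],-d[2]])).round(1))
E
python3 -m pendant '[[0.04,0,0,0,-5.7],[0.04,0,0,0,-5.7],[0.04,0,0,0,-5.8],[0.04,-0.0155,-0.0325,0.0097,0],[0.04,-0.0155,-0.0325,0.0097,0],[0.04,-0.0155,-0.0325,0.0097,0],[0.04,-0.0155,-0.0325,0.0097,0],[0.04,-0.0155,-0.0325,0.0097,0],[0.04,-0.0155,-0.0325,0.0097,0],[0.04,-0.0155,-0.0325,0.0097,0],[0.04,-0.0155,-0.0325,0.0097,0],[0.04,-0.0155,-0.0325,0.0097,0]]' 100
python3 -m pendant '[[0.04,-0.0155,-0.0325,0.0097,0],[0.04,-0.0155,-0.0325,0.0097,0],[0.04,-0.0155,-0.0325,0.0097,0],[0.04,-0.0155,-0.0325,0.0097,0],[0.04,-0.0155,-0.0325,0.0097,0],[0.04,-0.0155,-0.0325,0.0097,0],[0.04,-0.0155,-0.0325,0.0097,0],[0.04,0,0,0,0],[0.04,0,0,0,0]]'
python3 rel.py .4425 .1396 .176 181.8
```

```text
t: 2.8
eef_pos: [0.3281, 0.3616, 0.3173]
tool_rot: [0.0, -0.016, 1.0, 0.0]
contact_force: [0.3, 0.6, 0.1]
gripper_width: 0.469
grasp_force: 0.0
t: 3.55
eef_pos: [0.444, 0.1371, 0.2492]
tool_rot: [-0.0, -0.014, 1.0, -0.0]
contact_force: [-0.8, 1.3, -0.0]
gripper_width: 0.464
grasp_force: 0.0
t 3.55 at [0.444  0.1371 0.2492] alpha -178.44 tilt [ 0.    -0.001 -1.   ] F [-0.8  1.3 -0. ] w 0.464 g 0.0
yaw -0.24 shift mm [ 1.5  2.5 73.2]
```

```bash
python3 -m pendant '[[0.04,0.0005,0.001,0.02,-0.2],[0.04,0.0005,0.001,0.02,0],[0.04,0,0,0.02,0],[0.04,0,0,0.009,0],[0.04,0,0,0.004,0],[0.04,0,0,0,0],[0.04,0,0,0,0]]'
python3 rel.py .4425 .1396 .176 181.8
python3 -m pendant '[[0.005,0,0,0,0],[0.005,0,0,0,0],[0.005,0,0,0,0],[0.005,0,0,0,0],[0.005,0,0,0,0],[0.005,0,0,0,0]]' 100
python3 rel.py .4425 .1396 .176 181.8
```

```text
t: 4.13
eef_pos: [0.4425, 0.1418, 0.1771]
tool_rot: [0.0, -0.018, 1.0, 0.0]
contact_force: [-0.1, -0.1, 0.2]
gripper_width: 0.463
grasp_force: 0.0
t 4.13 at [0.4425 0.1418 0.1771] alpha -177.9 tilt [-0.001  0.001 -1.   ] F [-0.1 -0.1  0.2] w 0.463 g 0.0
yaw 0.3 shift mm [ 0.  -2.2  1.1]
t: 4.63
eef_pos: [0.4426, 0.1414, 0.1777]
tool_rot: [0.001, -0.018, 1.0, 0.0]
contact_force: [-1.7, -0.9, 10.1]
gripper_width: 0.126
grasp_force: 98.0
t 4.63 at [0.4426 0.1414 0.1777] alpha -177.96 tilt [-0.001  0.001 -1.   ] F [-1.7 -0.9 10.1] w 0.126 g 98.0
yaw 0.24 shift mm [ 0.2 -1.8  1.7]
```

```bash
python3 -m pendant '[[0.005,0,0,-0.004,0],[0.005,0,0,-0.03,0],[0.005,0,0,-0.04,0],[0.005,0,0,-0.03,0],[0.005,0,0,0,0],[0.005,0,0,0,0]]' 110
python3 - <<'E'
from h import *
o=bot.get_obs();print(o["gripper_width"],o["grasp_force"],o["contact_force"])
C=[]
for n in("scene","top"):
    im,d=bot.read_camera(n)
    p=proj(n,[.45,.14,.11]).round().astype(int); print(n,p)
    c=im[max(0,p[1]-75):p[1]+75,p[0]-95:p[0]+95]; C.append(cv2.resize(c,(400,316),interpolation=cv2.INTER_CUBIC))
    r=bot.pinpoint("pry_tip",n); print([(a["score"],a["at"],at_z(n,a["at"],.11).round(4)) for a in r])
cv2.imwrite("pics/grasp.png",np.hstack(C))
E
```

```text
t: 5.13
eef_pos: [0.4428, 0.1414, 0.2826]
tool_rot: [0.002, -0.018, 1.0, 0.001]
contact_force: [0.1, -0.0, -1.2]
gripper_width: 0.121
grasp_force: 108.8
0.12113956449045667 108.75191330909729 [ 0.05655693 -0.04583452 -1.17296442]
scene [322 307]
[]
top [364 304]
[(0.53, [363.3, 268.9], array([0.5141, 0.1406, 0.11  ]))]
```

View pics/grasp.png

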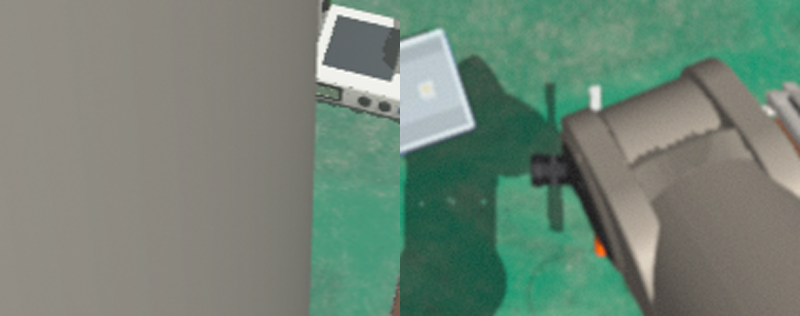

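The left panel is blocked by the arm. The top panel shows the tool held along x: blade tip at crop (595,88), handle end at (600,245).

```bash
python3 rel.py .3621 .2806 .23 199.1
```

```text
t 5.33 at [0.4417 0.141  0.2795] alpha -177.94 tilt [ 0.002 -0.001 -1.   ] F [-0.3 -0.6  0.1] w 0.122 g 108.8
yaw -17.04 shift mm [ 29.5 158.   49.5]
```

```bash
python3 -m pendant '[[0.005,0,0,0,-5.7],[0.005,0,0,0,-5.7],[0.005,0,0,0,-5.6],[0.005,0.005,0.0264,0.0083,0],[0.005,0.005,0.0264,0.0083,0],[0.005,0.005,0.0264,0.0083,0],[0.005,0.005,0.0264,0.0083,0],[0.005,0.005,0.0264,0.0083,0],[0.005,0.005,0.0264,0.0083,0],[0.005,0,0,0,0],[0.005,0,0,0,0]]'
cat > look.py <<'E'
import sys; from h import *
C=[]
for n in("top","scene"):
    im,d=bot.read_camera(n); p=proj(n,[.45,.31,.04]).round().astype(int)
    C.append(cv2.resize(im[p[1]-60:p[1]+60,max(p[0]-76,0):p[0]+76],(400,316),interpolation=cv2.INTER_CUBIC))
    z=tcp()[0][2]-.1717
    for k,zz in(("pry_tip",z),("case_notch",.0175)):
        print(n,k,[(round(a["score"],2),a["at"],at_z(n,a["at"],zz).round(4)) for a in bot.pinpoint(k,n)[:2]])
cv2.imwrite(sys.argv[1],np.hstack(C))
E
python3 look.py pics/pre.png; python3 rel.py .3621 .2806 .1907 199.1
```

```text
t: 6.25
eef_pos: [0.3609, 0.282, 0.2293]
tool_rot: [-0.001, -0.167, 0.986, -0.001]
contact_force: [0.5, -0.3, -0.9]
gripper_width: 0.114
grasp_force: 108.8
top pry_tip [(0.36, [273.4, 315.1], array([0.4279, 0.3083, 0.058 ])), (0.31, [304.7, 178.2], array([0.7009, 0.252 , 0.058 ]))]
top case_notch [(0.9, [273.0, 298.5], array([0.4605, 0.3132, 0.0175]))]
scene pry_tip []
scene case_notch [(0.74, [233.4, 300.5], array([0.4564, 0.3088, 0.0175]))]
t 6.55 at [0.3628 0.2802 0.2308] alpha -161.07 tilt [-0. -0. -1.] F [-0.3  0.9 -0.6] w 0.118 g 108.8
yaw -0.17 shift mm [ 0.5  0.6 40.1]
```

View pics/pre.png

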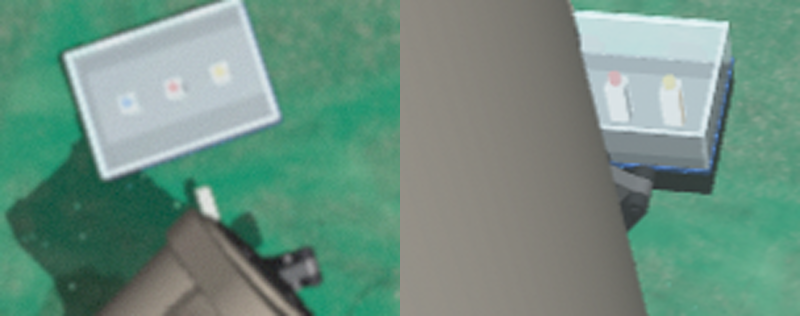

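Run:
```python
from h import *
p=proj("top",[.45,.31,.04]).round()
for c in((203,188),(213,216)): print(at_z("top",[p[0]-76+c[0]/2.632,p[1]-60+c[1]/2.632],.059).round(4))
```

```text
[0.4273 0.3049 0.059 ]
[0.4073 0.2972 0.059 ]
```

```bash
python3 -m pendant '[[0.005,0,0,0.015,0],[0.005,0,0,0.015,0],[0.005,0,0,0.01,0],[0.005,0,0,0,0],[0.005,-0.008,0,0,0],[0.005,-0.008,0,0,0],[0.005,-0.006,0,0,0],[0.005,0,0,0,0]]'
python3 rel.py .403 .2938 .1907 199.1
```

```text
t: 7.22
eef_pos: [0.3851, 0.2892, 0.1916]
tool_rot: [0.002, -0.165, 0.986, 0.001]
contact_force: [0.4, -0.7, -0.4]
gripper_width: 0.12
grasp_force: 108.8
t 7.22 at [0.3851 0.2892 0.1916] alpha -161.01 tilt [-0.003  0.001 -1.   ] F [ 0.4 -0.7 -0.4] w 0.12 g 108.8
yaw -0.11 shift mm [-18.4  -1.5   0.9]
```

```bash
python3 -m pendant '[[0.005,-0.003,-0.001,0,0],[0.005,-0.004,0,0,0],[0.005,-0.004,0,0,0],[0.005,-0.004,0,0,0],[0.005,-0.004,0,0,0],[0.005,0,0,0,0],[0.005,0,0,0,0]]'
python3 look.py pics/ins.png; python3 rel.py .403 .2938 .1907 199.1
```

```text
t: 7.8
eef_pos: [0.4014, 0.2936, 0.1907]
tool_rot: [0.0, -0.165, 0.986, 0.0]
contact_force: [0.1, 0.5, 0.2]
gripper_width: 0.117
grasp_force: 108.8
top pry_tip []
top case_notch [(0.68, [272.4, 302.1], array([0.4532, 0.3143, 0.0175])), (0.32, [256.0, 256.3], array([0.546 , 0.3501, 0.0175]))]
scene pry_tip []
scene case_notch []
t 8.1 at [0.4011 0.2935 0.1907] alpha -160.94 tilt [ 0. -0. -1.] F [-0.  -0.4 -0.3] w 0.119 g 108.8
yaw -0.04 shift mm [-1.9 -0.4 -0. ]
```

View pics/ins.png

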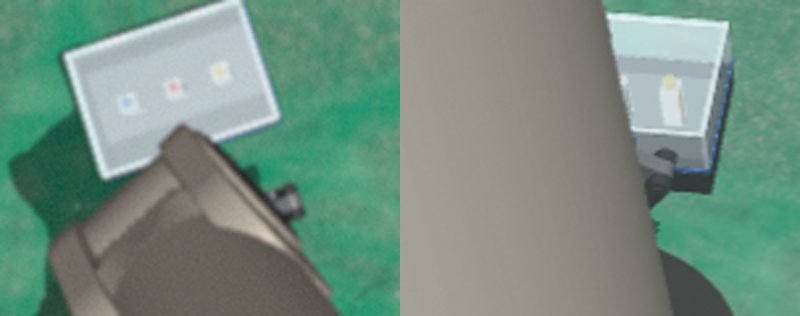

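The blade goes in without resistance at (272,302) in the top view, and the case hasn't moved. I'll push 3 mm deeper and start lifting.

```bash
python3 -m pendant '[[0.005,-0.003,0,0,0],[0.005,0,0,-0.003,0],[0.005,0,0,-0.003,0],[0.005,0,0,0,0]]' 120
python3 -m pendant '[[0.005,0,0,-0.004,0],[0.005,0,0,-0.004,0],[0.005,0,0,-0.004,0],[0.005,0,0,0,0]]'; python3 rel.py .403 .2938 .1907 199.1
```

```text
t: 8.43
eef_pos: [0.4042, 0.2946, 0.1972]
tool_rot: [0.0, -0.165, 0.986, 0.0]
contact_force: [0.8, -0.4, -2.5]
gripper_width: 0.114
grasp_force: 121.7
t: 8.77
eef_pos: [0.4042, 0.2946, 0.2095]
tool_rot: [0.0, -0.165, 0.986, 0.0]
contact_force: [0.8, -0.2, -2.0]
gripper_width: 0.111
grasp_force: 121.8
t 8.77 at [0.4042 0.2946 0.2095] alpha -160.96 tilt [-0.001  0.    -1.   ] F [ 0.8 -0.2 -2. ] w 0.111 g 121.8
yaw -0.06 shift mm [ 1.4 -0.3 18.8]
```

```bash
python3 -m pendant '[[0.005,-0.001,0,-0.005,0],[0.005,-0.001,0,-0.005,0],[0.005,-0.002,0,-0.005,0],[0.005,-0.002,0,-0.005,0],[0.005,-0.002,0,-0.005,0],[0.005,-0.002,0,-0.004,0],[0.005,-0.003,0,-0.005,0],[0.005,-0.004,0,-0.005,0],[0.005,-0.004,0,-0.005,0],[0.005,-0.004,0,-0.004,0],[0.005,-0.003,0,-0.003,0],[0.005,0,0,0,0]]'
python3 look.py pics/lift.png; python3 rel.py .403 .2938 .1907 199.1
```

```text
t: 9.77
eef_pos: [0.4316, 0.3041, 0.2605]
tool_rot: [0.001, -0.165, 0.986, 0.001]
contact_force: [0.9, -0.2, -1.7]
gripper_width: 0.112
grasp_force: 121.8
top pry_tip []
top case_notch []
scene pry_tip []
scene case_notch []
t 10.07 at [0.4305 0.3038 0.2597] alpha -160.94 tilt [-0.  0. -1.] F [-0.3 -0.1  0.5] w 0.112 g 121.9
yaw -0.04 shift mm [29.3 -0.4 69. ]
```

View pics/lift.png

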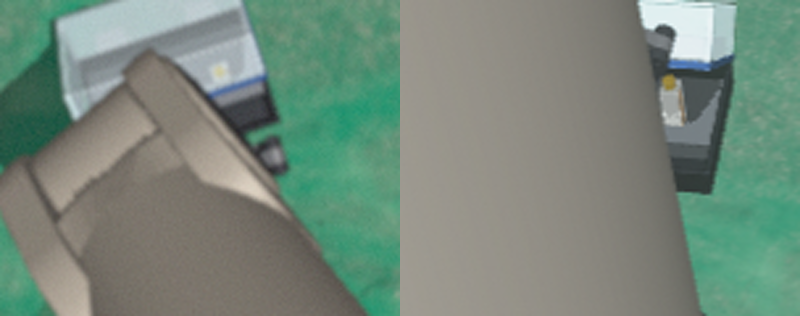

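The lid is about 40° open: blue rim at crop (245,90) in the top view, with the open base and amber cell at (672,100) in the scene view. I'll keep following the arc, then push on the inside of the roof.

```bash
python3 -m pendant '[[0.005,-0.004,0,-0.005,0],[0.005,-0.005,0,-0.004,0],[0.005,-0.005,0,-0.004,0],[0.005,-0.006,0,-0.003,0],[0.005,-0.006,0,-0.003,0],[0.005,-0.005,0,-0.002,0],[0.005,0,0,0,0],[0.005,-0.002,0,0.005,0],[0.005,-0.009,0,0.001,0],[0.005,-0.009,0,0,0],[0.005,-0.009,0,0,0],[0.005,0,0,0,0]]'
python3 rel.py .403 .2938 .1907 199.1
python3 -m pendant '[[0.005,-0.006,0,0,0],[0.005,-0.006,0,0,0],[0.005,-0.006,0,0,0],[0.005,-0.006,0,0,0],[0.005,-0.006,0,0,0]]'
python3 look.py pics/push.png; python3 rel.py .403 .2938 .1907 199.1
```

```text
t: 11.07
eef_pos: [0.4895, 0.3239, 0.275]
tool_rot: [0.001, -0.165, 0.986, 0.0]
contact_force: [0.2, -0.0, 0.3]
gripper_width: 0.11
grasp_force: 121.9
t 11.07 at [0.4895 0.3239 0.275 ] alpha -161.0 tilt [-0.002  0.    -1.   ] F [ 0.2 -0.   0.3] w 0.11 g 121.9
yaw -0.1 shift mm [91.5 -0.1 84.3]
t: 11.48
eef_pos: [0.5154, 0.333, 0.274]
tool_rot: [-0.001, -0.166, 0.986, -0.0]
contact_force: [-2.8, 0.2, -2.2]
gripper_width: 0.112
grasp_force: 121.6
top pry_tip []
top case_notch []
scene pry_tip []
scene case_notch []
t 11.78 at [0.5162 0.3333 0.2754] alpha -160.95 tilt [-0.002  0.001 -1.   ] F [ 0.  -0.6  0.1] w 0.114 g 121.9
yaw -0.05 shift mm [119.9  -0.3  84.7]
```

View pics/push.png

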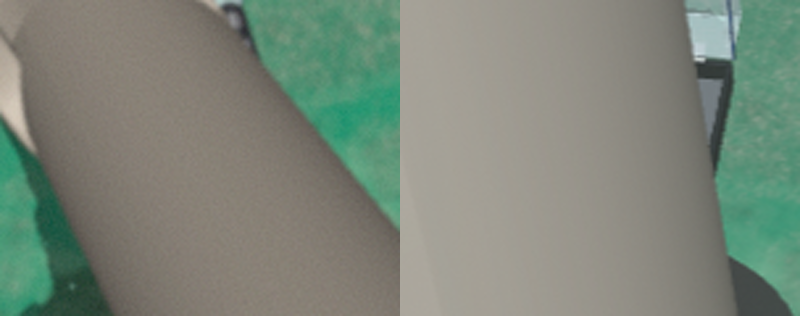

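```bash
python3 -m pendant '[[0.005,-0.002,0,0.004,0],[0.005,-0.004,0,0.004,0],[0.005,-0.004,0,0.003,0],[0.005,-0.004,0,0,0],[0.005,-0.003,0,0,0],[0.005,-0.002,0,0,0]]'
python3 rel.py .403 .2938 .1907 199.1
```

```text
t: 12.28
eef_pos: [0.5335, 0.3392, 0.263]
tool_rot: [-0.001, -0.165, 0.986, -0.0]
contact_force: [-2.8, -0.5, -1.4]
gripper_width: 0.11
grasp_force: 121.8
t 12.28 at [0.5335 0.3392 0.263 ] alpha -160.95 tilt [ 0.002 -0.    -1.   ] F [-2.8 -0.5 -1.4] w 0.11 g 121.8
yaw -0.05 shift mm [138.2  -0.2  72.3]
```

```bash
python3 -m pendant '[[0.005,0.01,0,0,0],[0.005,0.02,0,0,0],[0.005,0.03,0,0,0],[0.005,0.03,0,0,0],[0.005,0.03,0,0,0],[0.005,0.02,0,0,0],[0.005,0,0,0,5.7],[0.005,0,0,0,5.7],[0.005,0,0,0,5.7],[0.005,0,0,0,0]]'
python3 rel.py .45 .14 .2 182
```

```text
t: 13.12
eef_pos: [0.4012, 0.2937, 0.2644]
tool_rot: [0.001, -0.015, 1.0, 0.001]
contact_force: [0.2, 0.1, -1.0]
gripper_width: 0.112
grasp_force: 122.0
t 13.12 at [0.4012 0.2937 0.2644] alpha -178.23 tilt [-0.002  0.001 -1.   ] F [ 0.2  0.1 -1. ] w 0.112 g 122.0
yaw -0.23 shift mm [ -43.4 -155.3   64.4]
```

```bash
python3 -m pendant '[[0.005,-0.007,-0.0255,0,0],[0.005,-0.007,-0.0255,0.01,0],[0.005,-0.007,-0.0255,0.01,0],[0.005,-0.007,-0.0255,0.01,0],[0.005,-0.007,-0.0255,0.01,0],[0.005,-0.007,-0.0255,0.01,0],[0.005,0,0,0.014,0],[0.005,0,0,0,0],[0.005,0,0,0,0]]'
cat > see.py <<'E'
import sys; from h import *
for k in sys.argv[1:]:
    k,z=k.split(":")
    for n in("scene","top"):
        print(n,k,[(round(a["score"],2),np.round(a["at"],1).tolist(),at_z(n,a["at"],float(z)).round(4)[:2]) for a in bot.pinpoint(k,n)[:2]])
E
python3 - <<'E'
from h import *
[bot.read_camera(n) for n in("scene","top")]
E
python3 see.py pry_tip:.02 pry_tool:.014 lid_rim:.117 case_hinge:.024; python3 rel.py .45 .14 .1777 182
```

```text
t: 13.87
eef_pos: [0.4484, 0.1422, 0.1997]
tool_rot: [-0.0, -0.018, 1.0, 0.0]
contact_force: [0.4, 0.3, -0.3]
gripper_width: 0.108
grasp_force: 122.0
scene pry_tip []
top pry_tip [(0.62, [357.3, 268.4], array([0.5231, 0.1423]))]
scene pry_tool []
top pry_tool []
scene lid_rim []
top lid_rim []
scene case_hinge []
top case_hinge [(0.63, [259.4, 256.9], array([0.5441, 0.3424])), (0.56, [241.3, 186.4], array([0.6913, 0.3843]))]
t 14.37 at [0.4484 0.1424 0.1999] alpha -178.01 tilt [-0.  0. -1.] F [ 0.9  0.2 -0.6] w 0.115 g 122.0
yaw -0.01 shift mm [-1.5 -2.4 22.2]
```

```bash
python3 -m pendant '[[0.005,0,0,0.008,0],[0.005,0,0,0.007,0],[0.005,0,0,0.004,0],[0.005,0,0,0.002,0],[0.005,0,0,0,0]]'
python3 -m pendant '[[0.03,0,0,0,0],[0.03,0,0,0,0],[0.04,0,0,0,0],[0.04,0,0,0,0],[0.04,0,0,-0.02,0],[0.04,0,0,-0.04,0],[0.04,0,0,-0.04,0],[0.04,0,0.03,-0.03,0],[0.04,0,0.04,-0.01,0],[0.04,0,0.04,0,0],[0.04,0,0.01,0,0]]'
python3 rel.py .5 .33 .33 289.1
```

```text
t: 14.78
eef_pos: [0.4482, 0.142, 0.178]
tool_rot: [-0.001, -0.017, 1.0, -0.0]
contact_force: [0.2, -0.2, 0.4]
gripper_width: 0.113
grasp_force: 122.0
t: 15.7
eef_pos: [0.4435, 0.2682, 0.32]
tool_rot: [0.002, -0.02, 1.0, 0.003]
contact_force: [-0.4, -0.7, -0.4]
gripper_width: 0.467
grasp_force: 0.0
t 15.7 at [0.4435 0.2682 0.32  ] alpha -177.65 tilt [-0.003  0.006 -1.   ] F [-0.4 -0.7 -0.4] w 0.467 g 0.0
yaw -106.75 shift mm [-39.9 -73.6 -10. ]
```

```bash
python3 -m pendant '[[0.04,0.015,0.035,-0.005,0],[0.04,0.015,0.035,-0.005,0],[0.04,0.015,0.035,0,0],[0.04,0.015,0.035,0,0],[0.04,0.02,0.033,0,0],[0.04,0.02,0.033,0,0],[0.04,0.02,0.033,0,0],[0.04,0.02,0.033,0,0],[0.04,0,0,0,7],[0.04,0,0,0,7],[0.04,0,0,0,7],[0.04,0,0,0,7]]'
python3 -m pendant '[[0.04,0,0,0,7],[0.04,0,0,0,7],[0.04,0,0,0,7],[0.04,0,0,0,7],[0.04,0,0,0,7],[0.04,0,0,0,7],[0.04,0,0,0,3],[0.04,0,0,0,0]]'
python3 - <<'E'
from h import *
for n in("top","scene"):
    im,_=bot.read_camera(n); p=proj(n,[.49,.26,.03]).round().astype(int)
    c=im[max(0,p[1]-75):p[1]+75,max(p[0]-95,0):p[0]+95]; globals().setdefault("C",[]).append(cv2.resize(c,(400,316),interpolation=cv2.INTER_CUBIC))
cv2.imwrite("pics/open.png",np.hstack(C))
E
python3 see.py ref_cell:.006 ref_cell_stopper:.051 ref_cell_optic:.021 lid_rim:.117 pry_tip:.006 pry_tool:0
python3 rel.py .4902 .363 .3 109.1
```

```text
t: 16.7
eef_pos: [0.2949, 0.5285, 0.3277]
tool_rot: [-0.0, 0.228, 0.974, -0.0]
contact_force: [-0.7, 0.4, -0.1]
gripper_width: 0.466
grasp_force: 0.0
t: 17.37
eef_pos: [0.2949, 0.5284, 0.3278]
tool_rot: [0.0, 0.582, 0.813, -0.0]
contact_force: [0.6, 0.0, 0.1]
gripper_width: 0.469
grasp_force: 0.0
scene ref_cell [(0.72, [215.2, 279.5], array([0.4884, 0.3684]))]
top ref_cell []
scene ref_cell_stopper [(0.57, [217.0, 266.3], array([0.487 , 0.3556]))]
top ref_cell_stopper []
scene ref_cell_optic [(0.67, [216.7, 273.6], array([0.4917, 0.3647]))]
top ref_cell_optic [(0.49, [249.3, 281.2], array([0.4947, 0.3617])), (0.4, [383.3, 207.3], array([0.6516, 0.0875]))]
scene lid_rim [(0.79, [238.9, 210.9], array([0.5648, 0.3501])), (0.33, [315.0, 362.7], array([0.3605, 0.1097]))]
top lid_rim [(0.87, [247.4, 236.2], array([0.5715, 0.3548]))]
scene pry_tip [(0.97, [338.8, 312.1], array([0.5176, 0.14  ])), (0.36, [236.5, 285.7], array([0.4926, 0.3265]))]
top pry_tip [(0.67, [354.2, 271.1], array([0.5187, 0.1473]))]
scene pry_tool [(0.74, [316.2, 360.9], array([0.4217, 0.1372])), (0.29, [399.1, 234.1], array([0.7397, 0.1069]))]
top pry_tool [(0.7, [357.0, 321.4], array([0.4157, 0.1413])), (0.32, [391.7, 192.3], array([0.6898, 0.0655]))]
t 18.07 at [0.2952 0.5286 0.3282] alpha 108.96 tilt [ 0.  0. -1.] F [ 0.2 -0.6 -0.1] w 0.468 g 0.0
yaw -0.14 shift mm [-220.3  130.1   28.2]
```

View pics/open.png

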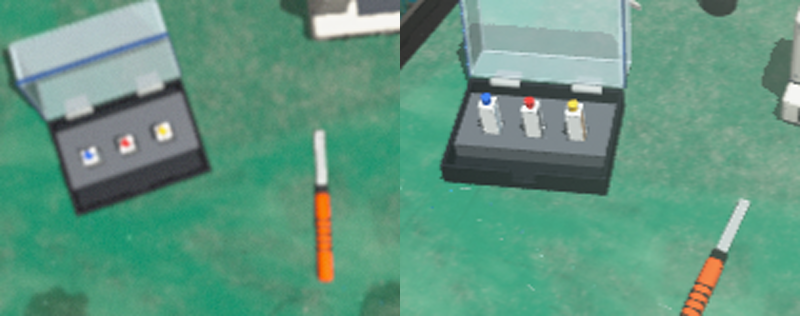

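The lid stands open past upright: rim at (75,60) in the left panel. The tool lies flat at (322,210), and the blue-stopper cell is in the +y pocket at left (90,156) and right (487,115). I'll refine the cell position from the stopper colour.

```bash
python3 - <<'E'
from h import *
for n in("top","scene"):
    im,_=bot.read_camera(n); h=cv2.cvtColor(im,cv2.COLOR_BGR2HSV); p=proj(n,[.4902,.363,.055])
    m=cv2.inRange(h,(105,110,60),(130,255,255)); y,x=np.nonzero(m)
    s=(abs(x-p[0])<9)&(abs(y-p[1])<9); c=[x[s].mean(),y[s].mean()]
    print(n,s.sum(),np.round(c,1),p.round(1),at_z(n,c,.0555).round(4))
E
python3 -m pendant '[[0.032,-0.022,0.013,0,0],[0.032,-0.022,0.013,0,0],[0.032,-0.022,0.013,0,0],[0.032,-0.022,0.013,0,0],[0.032,-0.022,0.013,0,0],[0.032,-0.022,0.013,0,0],[0.032,-0.022,0.013,0,0],[0.032,-0.022,0.013,0,0],[0.032,-0.022,0.013,0,0],[0.032,-0.022,0.013,0,0],[0.032,0,0,0.02,0],[0.032,0,0,0.02,0]]' 40
python3 -m pendant '[[0.032,0,0,0.01,0],[0.032,0,0,0,0]]'
python3 rel.py .4902 .363 .2 109.1
```

```text
top 5 [245.4 282.2] [246.2 282.4] [0.4906 0.3645 0.0555]
scene 24 [213.3 262.2] [214.  262.1] [0.4892 0.3637 0.0555]
t: 19.17
eef_pos: [0.4919, 0.3611, 0.2891]
tool_rot: [0.001, 0.583, 0.813, 0.002]
contact_force: [-0.0, 0.5, -1.7]
gripper_width: 0.375
grasp_force: 0.0
t: 19.33
eef_pos: [0.4886, 0.3623, 0.2758]
tool_rot: [-0.001, 0.581, 0.814, -0.002]
contact_force: [-0.7, 0.4, -0.7]
gripper_width: 0.378
grasp_force: 0.0
t 19.33 at [0.4886 0.3623 0.2758] alpha 108.98 tilt [-0.002 -0.004 -1.   ] F [-0.7  0.4 -0.7] w 0.378 g 0.0
yaw -0.12 shift mm [ 0.1  1.8 75.8]
```

```bash
python3 -m pendant '[[0.032,-0.001,0.0005,0.01,0],[0.032,0,0,0.015,0],[0.032,0,0,0.015,0],[0.032,0,0,0.015,0],[0.032,0,0,0.012,0],[0.032,0,0,0.006,0],[0.032,0,0,0.003,0],[0.032,0,0,0,0],[0.032,0,0,0,0]]'
python3 rel.py .4899 .3641 .2 109.1
```

```text
t: 20.08
eef_pos: [0.4907, 0.3622, 0.2027]
tool_rot: [0.0, 0.581, 0.814, 0.0]
contact_force: [0.3, 0.5, -0.2]
gripper_width: 0.376
grasp_force: 0.0
t 20.08 at [0.4907 0.3622 0.2027] alpha 108.96 tilt [ 0.     0.001 -1.   ] F [ 0.3  0.5 -0.2] w 0.376 g 0.0
yaw -0.14 shift mm [ 2.1 -0.1  2.7]
```

```bash
python3 -m pendant '[[0.032,0.0015,0,0.002,0],[0.032,0,0,0,0],[0.02,0,0,0,0],[0.02,0,0,0,0],[0.005,0,0,0,0],[0.005,0,0,0,0],[0.005,0,0,0,0],[0.005,0,0,0,0],[0.005,0,0,0,0]]' 40
python3 rel.py .4899 .3641 .2 109.1
```

```text
t: 20.83
eef_pos: [0.49, 0.3634, 0.2005]
tool_rot: [-0.0, 0.581, 0.814, 0.0]
contact_force: [-1.7, 0.2, 4.5]
gripper_width: 0.137
grasp_force: 40.7
t 20.83 at [0.49   0.3634 0.2005] alpha 108.95 tilt [ 0.  0. -1.] F [-1.7  0.2  4.5] w 0.137 g 40.7
yaw -0.15 shift mm [0.7 0.2 0.5]
```

```bash
python3 -m pendant '[[0.005,0,0,-0.003,0],[0.005,0,0,-0.005,0],[0.005,0,0,-0.01,0],[0.005,0,0,-0.02,0],[0.005,0,0,-0.03,0],[0.005,0,0,-0.03,0],[0.005,0,0,-0.03,0],[0.005,0,0,-0.01,0],[0.005,0,0,0,0],[0.005,0,0,0,0]]'
python3 - <<'E'
from h import *
for n in("top","scene"):
    im,d=bot.read_camera(n); K,R,t=cam(n); v,u=np.mgrid[:480,:640]
    X=((np.stack([u,v,np.ones_like(u)],-1).reshape(-1,3)@np.linalg.inv(K).T)*d.reshape(-1,1)-t)@R
    s=(abs(X[:,0]-.664)<.1)&(abs(X[:,1]-.084)<.11)&(d.ravel()>0); X=X[s]
    for lo,hi in((.106,.118),(.02,.04)):
        m=(X[:,2]>lo)&(X[:,2]<hi)&(X[:,2]<.13); P=X[m]
        r=cv2.minAreaRect(P[:,:2].astype(np.float32)*1000); print(n,lo,m.sum(),np.round(r[0],1),np.round(r[1],1),round(r[2],1),"zmed",np.median(P[:,2]).round(4))
        if lo>.1:
            q=(P[:,:2]-[.664,.084])@[-np.sin(.122),np.cos(.122)]
            for k in(q>0,q<0):
                r=cv2.minAreaRect(P[k,:2].astype(np.float32)*1000); print("  tower",k.sum(),np.round(r[0],1),np.round(r[1],1),round(r[2],1),P[k].mean(0).round(4))
    cv2.imwrite(f"pics/m_{n}.png",cv2.resize(im[150:320,320:480],(480,510),interpolation=cv2.INTER_CUBIC))
E
python3 see.py meter_beam:.085 meter:0 
python3 rel.py .664 .084 .33 97
```

```text
t: 21.67
eef_pos: [0.4897, 0.3633, 0.3385]
tool_rot: [-0.0, 0.581, 0.814, 0.0]
contact_force: [-0.3, 0.3, -1.3]
gripper_width: 0.136
grasp_force: 40.1
top 0.106 1070 [667.3  85. ] [ 62.5 144.6] 6.3 zmed 0.111
  tower 540 [661.  140.2] [62.1 33.6] 6.5 [0.6602 0.1405 0.1108]
  tower 530 [673.4  30.1] [62.6 34.3] 6.9 [0.6731 0.031  0.1108]
top 0.02 1898 [660.8  84.4] [ 93.  145.9] 6.6 zmed 0.0337
scene 0.106 1007 [666.2  84.4] [ 63.2 144.6] 6.8 zmed 0.1105
  tower 482 [659.7 139.4] [63.2 33.3] 6.0 [0.6571 0.1385 0.1102]
  tower 525 [672.1  29.3] [61.6 33.5] 7.5 [0.6694 0.029  0.1103]
scene 0.02 2436 [658.7  83.4] [ 92.6 146. ] 6.3 zmed 0.0331
scene meter_beam [(0.66, [230.7, 297.5], array([0.4217, 0.2821])), (0.58, [401.4, 235.9], array([0.6565, 0.0854]))]
top meter_beam [(0.66, [390.0, 194.4], array([0.6628, 0.0845]))]
scene meter [(0.57, [393.8, 268.2], array([0.6532, 0.088 ]))]
top meter [(0.79, [381.4, 205.9], array([0.6595, 0.0881]))]
t 21.97 at [0.4896 0.3632 0.3368] alpha 108.96 tilt [-0.001 -0.002 -1.   ] F [ 0.1 -0.2  1.8] w 0.136 g 40.1
yaw 11.96 shift mm [-298.4  139.1    6.8]
```

View pics/m_top.png

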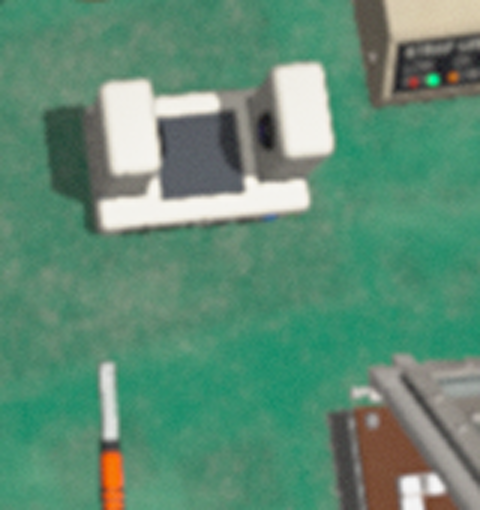

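The top view shows both towers at (130,125) and (305,110), with a black lens on the right one at (265,130). Tower tops and base differ a few mm in x, so I measure the lenses directly.

Run:
```python
from h import *
c,s=np.cos(.119),np.sin(.119)
for n in("top","scene"):
    im,d=bot.read_camera(n); K,R,t=cam(n); v,u=np.mgrid[:480,:640]
    X=((np.stack([u,v,np.ones_like(u)],-1).reshape(-1,3)@np.linalg.inv(K).T)*d.reshape(-1,1)-t)@R
    L=np.c_[(X[:,:2]-[.664,.0845])@np.array([[c,-s],[s,c]]),X[:,2]]; g=im.max(2).ravel()
    ok=(d.ravel()>0)&(abs(L[:,0])<.05)&(abs(L[:,1])<.08)
    k=ok&(g<70)&(L[:,2]>.05)&(L[:,2]<.118)
    for side in(1,-1):
        q=k&(L[:,1]*side>.02)
        if q.sum()>3: print(n,"lens",side,q.sum(),"mean",L[q].mean(0).round(4),"min",L[q].min(0).round(4),"max",L[q].max(0).round(4))
    b=ok&(abs(L[:,2]-.034)<.0025); print(n,"basetop x pct",np.percentile(L[b,0],[.5,2,98,99.5]).round(4),"y",np.percentile(L[b,1],[1,99]).round(4))
    tw=ok&(abs(L[:,2]-.1112)<.002); print(n,"towertop x",np.percentile(L[tw,0],[1,99]).round(4),"y",np.percentile(L[tw,1],[1,99]).round(4))
```

```text
top lens 1 4 mean [-0.0029  0.0339  0.0947] min [-0.0089  0.0331  0.0929] max [0.0025 0.0347 0.0954]
top lens -1 56 mean [-0.0036 -0.0344  0.0894] min [-0.0151 -0.0389  0.0507] max [ 0.0091 -0.0322  0.1003]
top basetop x pct [-0.0463 -0.0452  0.0389  0.0409] y [-0.0674  0.0701]
top towertop x [-0.0251  0.0324] y [-0.0698  0.0701]
scene basetop x pct [-0.0479 -0.0463  0.0361  0.0387] y [-0.0691  0.0671]
scene towertop x [-0.0268  0.0304] y [-0.0703  0.0692]
```

```bash
python3 -m pendant '[[0.005,0,0,-0.005,6.1],[0.005,0,0,-0.005,6.1],[0.005,-0.027,0.0125,0,0],[0.005,-0.027,0.0125,0,0],[0.005,-0.027,0.0125,0,0],[0.005,-0.027,0.0125,0,0],[0.005,-0.027,0.0125,0,0],[0.005,-0.027,0.0125,0,0],[0.005,-0.027,0.0125,0,0],[0.005,-0.027,0.0125,0,0],[0.005,-0.027,0.0125,0,0],[0.005,-0.027,0.0125,0,0]]'
python3 -m pendant '[[0.005,-0.02,0.01,0,0],[0.005,-0.007,0.0025,0,0],[0.005,0,0,0,0],[0.005,0,0,0,0]]'
python3 rel.py .6608 .0841 .2645 96.7
```

```text
t: 23.07
eef_pos: [0.6464, 0.1086, 0.3478]
tool_rot: [-0.0, 0.664, 0.748, -0.0]
contact_force: [0.1, 0.4, 0.4]
gripper_width: 0.132
grasp_force: 40.1
t: 23.4
eef_pos: [0.6611, 0.0852, 0.3477]
tool_rot: [-0.001, 0.664, 0.748, -0.0]
contact_force: [-0.3, 0.7, -0.8]
gripper_width: 0.137
grasp_force: 40.2
t 23.4 at [0.6611 0.0852 0.3477] alpha 96.75 tilt [ 0.001 -0.001 -1.   ] F [-0.3  0.7 -0.8] w 0.137 g 40.2
yaw 0.05 shift mm [-1.1 -0.4 83.2]
```

```bash
python3 -m pendant '[[0.005,-0.001,0,0.01,0],[0.005,0,0,0.015,0],[0.005,0,0,0.015,0],[0.005,0,0,0.015,0],[0.005,0,0,0.015,0],[0.005,0,0,0.009,0],[0.005,0,0,0.004,0],[0.005,0,0,0,0],[0.005,0,0,0,0],[0.005,0,0,0,0]]'
python3 rel.py .6608 .0841 .2645 96.7
python3 - <<'E'
from h import *
for n in("top","scene"):
    im,d=bot.read_camera(n); p=proj(n,[.6608,.0841,.08]).round().astype(int)
    globals().setdefault("C",[]).append(cv2.resize(im[p[1]-50:p[1]+50,p[0]-60:p[0]+60],(400,333),interpolation=cv2.INTER_CUBIC))
    print(n,p,"exp optic",proj(n,[.6608,.0841,.085]).round(1))
cv2.imwrite("pics/hold.png",np.hstack(C))
E
python3 see.py ref_cell:.07 ref_cell_optic:.085 ref_cell_stopper:.115 meter_beam:.085
```

```text
t: 24.23
eef_pos: [0.6618, 0.0838, 0.266]
tool_rot: [0.0, 0.664, 0.748, 0.001]
contact_force: [-1.0, 0.3, 0.1]
gripper_width: 0.137
grasp_force: 40.2
t 24.23 at [0.6618 0.0838 0.266 ] alpha 96.77 tilt [ 0.     0.001 -1.   ] F [-1.   0.3  0.1] w 0.137 g 40.2
yaw 0.07 shift mm [ 0.4 -1.   1.5]
top [390 196] exp optic [390.2 195.4]
scene [403 236] exp optic [402.9 234.5]
scene ref_cell [(0.39, [403.2, 237.7], array([0.6679, 0.084 ]))]
top ref_cell []
scene ref_cell_optic [(0.37, [402.0, 233.6], array([0.6621, 0.0862]))]
top ref_cell_optic []
scene ref_cell_stopper []
top ref_cell_stopper []
scene meter_beam [(0.79, [403.3, 235.0], array([0.6599, 0.0831]))]
top meter_beam [(0.98, [389.5, 193.9], array([0.6638, 0.0855]))]
```

View pics/hold.png

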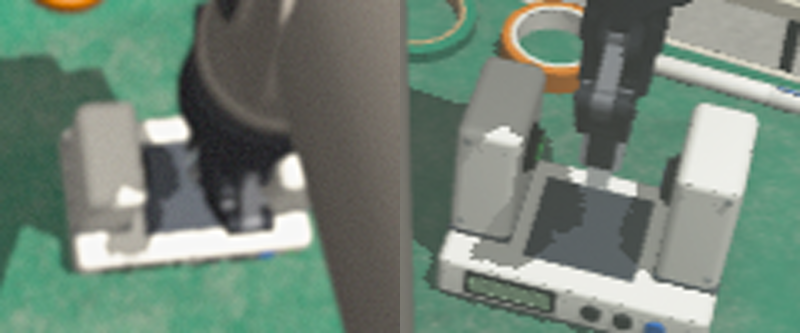

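The scene panel shows the cell under the fingertips at (600,178) midway between the towers, clear of the meter, lit green at the lens. I check its lower end and axis numerically.

```bash
python3 - <<'E'
from h import *
n="scene"; im,d=bot.read_camera(n); K,R,t=cam(n)
for z in(.07,.085,.095): print(z,proj(n,[.655,.0834,z]).round(1))
for v in range(216,252):
    row=[]
    for u in range(398,409):
        X=R.T@(np.linalg.solve(K,[u,v,1])*d[v,u]-t); row.append((u,X,im[v,u]))
    near=[r for r in row if r[1][0]<.69 and abs(r[1][1]-.084)<.02 and r[1][2]>.045]
    if near: print(v,"cols",near[0][0],near[-1][0],"y",round(near[0][1][1],4),round(near[-1][1][1],4),"x,z",np.median([r[1][[0,2]] for r in near],axis=0).round(4),"bgr",np.median([r[2] for r in near],axis=0).astype(int))
E
python3 rel.py .6613 .0841 .2645 96.7
```

```text
0.07 [401.2 242.7]
0.085 [402.2 236.8]
0.095 [403.  232.8]
216 cols 398 408 y 0.0845 0.0704 x,z [0.6006 0.1858] bgr [129 128 123]
217 cols 398 408 y 0.084 0.07 x,z [0.5999 0.1847] bgr [111 110 106]
218 cols 398 408 y 0.0835 0.0695 x,z [0.5992 0.1835] bgr [99 99 95]
219 cols 398 408 y 0.0836 0.0691 x,z [0.5983 0.1823] bgr [84 85 82]
220 cols 398 408 y 0.0839 0.0686 x,z [0.5988 0.1802] bgr [72 75 72]
221 cols 398 408 y 0.0843 0.0684 x,z [0.6008 0.1759] bgr [68 71 67]
222 cols 398 408 y 0.0851 0.0689 x,z [0.6054 0.1693] bgr [63 67 63]
223 cols 398 408 y 0.0853 0.069 x,z [0.6097 0.1629] bgr [62 65 62]
224 cols 398 408 y 0.0857 0.0695 x,z [0.6116 0.1584] bgr [61 65 62]
225 cols 398 408 y 0.0867 0.0697 x,z [0.6225 0.1444] bgr [63 66 63]
226 cols 398 408 y 0.0868 0.0702 x,z [0.6245 0.1415] bgr [64 68 63]
227 cols 398 408 y 0.0921 0.0703 x,z [0.6259 0.1387] bgr [63 66 63]
228 cols 398 408 y 0.0916 0.0709 x,z [0.6423 0.1198] bgr [63 67 63]
229 cols 398 408 y 0.0915 0.0755 x,z [0.6425 0.1171] bgr [65 68 64]
230 cols 398 408 y 0.0911 0.0751 x,z [0.6424 0.1144] bgr [66 69 65]
231 cols 398 408 y 
[... 315 characters left out ...]
0 66]
236 cols 398 408 y 0.0898 0.0729 x,z [0.6435 0.0984] bgr [72 75 71]
237 cols 399 408 y 0.089 0.073 x,z [0.6509 0.0906] bgr [124 127 118]
238 cols 399 407 y 0.0882 0.0741 x,z [0.6554 0.083 ] bgr [149 153 148]
239 cols 399 406 y 0.088 0.0769 x,z [0.6557 0.0794] bgr [150 153 148]
240 cols 399 405 y 0.0877 0.0776 x,z [0.6547 0.0776] bgr [149 153 149]
241 cols 399 405 y 0.0876 0.0779 x,z [0.6556 0.074 ] bgr [150 154 149]
242 cols 399 405 y 0.0873 0.0773 x,z [0.6549 0.0725] bgr [150 154 149]
243 cols 403 405 y 0.0806 0.077 x,z [0.6563 0.071 ] bgr [142 145 139]
t 24.78 at [0.6615 0.0836 0.2652] alpha 96.75 tilt [ 0.  0. -1.] F [ 1.3 -1.  -0.1] w 0.135 g 40.2
yaw 0.05 shift mm [ 0.5 -0.1  0.7]
```

```bash
python3 -m pendant '[[0.005,0.0008,0,0.0008,0],[0.005,0,0,0,0],[0.005,0,0,0,0],[0.005,0,0,0,0],[0.005,0,0,0,0],[0.005,0,0,0,0]]' && python3 rel.py .6613 .0841 .2645 96.7 && python3 -c "
from station import bot; print(bot.hand_in())"
```

```text
t: 25.28
eef_pos: [0.6614, 0.0844, 0.2643]
tool_rot: [0.0, 0.664, 0.748, -0.0]
contact_force: [0.1, 0.3, -0.6]
gripper_width: 0.135
grasp_force: 40.2
t 25.28 at [0.6614 0.0844 0.2643] alpha 96.75 tilt [-0. -0. -1.] F [ 0.1  0.3 -0.6] w 0.135 g 40.2
yaw 0.05 shift mm [-0.3 -0.1 -0.2]
the job is handed in; nothing more can be done
None
```

I handed the job in at 25.3 s, and no verdict came back: the lid was pried open with the blade and left past upright, the tool lies flat, and the reference cell is held upright by its frosted faces, within about 2 mm of the measured beam centre.

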